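# Draw the core plug from a plaster bone mould

### The arm

A 6-joint arm with a two-finger parallel gripper is mounted at the origin on the work surface. World frame = base frame: x ahead of the robot, y to its left, z up, the work surface at z = 0. Lengths are in m, angles in rad, forces in N, time in s.
With the tool pointing down it reaches from about 0.25 to 0.775 m from the base axis. Payload 4 kg.
Tool frame: the origin (TCP) lies midway between the tips of the shut fingers; the grasp point (between the pads) lies 19 mm behind it (robot.grasp_offset is the distance from the TCP to the grasp point, in m); z points along the fingers, y is the direction in which the jaws open and shut (so a half turn about z gives the same grasp; the last joint's range is limited). The gripper opens to 94 mm and grips with 3 to 60 N. Pads are 16 mm wide; open, the fingers measure 119 mm over their backs; the gripper's body (75 mm by 177 mm) begins 78 mm behind the grasp point.
Start: joints at [-1.333, 0.087, 1.371, -0, 1.684, -0.103], TCP at [0.184, -0.518, 0.178] pointing down, gripper open.
Joint ranges: [-3.1, 3.1], [-0.76, 2.03], [0.27, 2.55], [-1.08, 4.22], [0.17, 2.65], [-2.57, 2.57]. Speed limits (rad/s): [2.79, 2.79, 3.14, 3.14, 3.14, 3.14].

### API

Orientations are given as [roll, pitch, yaw] about the fixed x, y, z axes, in that order (R = Rz(yaw) Ry(pitch) Rx(roll)).
In Python, from bench import status, viewer, order, robot gives the robot as it stands. The module is installed in compiled form; this text tells all that it offers.
- The arm moves only by the tool move_arm, never from a script. Its argument "targets" is a list of rows, each a list of 3 entries, a list of its own where there are three numbers: the shift along the tool's x, y, z in mm, then the turn, a rotation vector about the tool's x, y, z in degrees, then the opening, from -1 (shut) to 1 (fully open). A call has 1 to 20 rows; each row is the pose to reach, as a shift and turn from the pose commanded when the call began, along the tool's axes at that moment; what a row does not reach only later rows make up. A row lasts 1/8 s, in which the tool goes at most 62.5 mm and 10.7 degrees, less where a joint would pass 70% of its speed; a pose out of reach is approached as far as the arm can. A call with a gripper value outside its range is refused whole. The fingers move at their own pace and stop on an object; the grip force is fixed at half the most. Time passes only in rows, so rows that repeat a pose let the fingers close. It gives the time, the measured TCP pose, the force and the opening at its end, in the units of the state.
- status.get_obs(): the state, without advancing time (a new reading comes with each control period).
- viewer.snapshot(name): name is "side" or "top" or "wrist"; returns the picture (384x512x3 uint8, red, green, blue); there is no depth.
- viewer.camera_model(name): a dict with "K" (3x3 intrinsics, pixels), "xyz" and "attitude" of the camera in the world; the wrist camera has in their place "T_tool_cam" (4x4, takes a point from camera to tool coordinates, whose origin is the TCP and whose axes are the flange's). Camera axes: x right, y up, looking along -z (the intrinsics and any distortion apply to the point x, -y, -z); pixel columns grow to the right and rows downward; lengths in m; the calibration is good to about 2 mm. A picture is of the moment at which its call begins: read the wrist's pose just before it. camera_model takes no time and is no camera call.
- order.close_job(): hands the job in, once; it reports no verdict.
The state is a dict: "time": time; "joint_positions": joint angles; "qvel": joint speeds; "joint_torque": joint torques, N m; "tool_pos": TCP position; "ee_rot": TCP orientation; "wrist_force": force on the tool from outside, world axes, zero at the start; "wrist_torque": the same for the moment, N m; "width": finger opening in m.
Only numpy, scipy, OpenCV 4.12 (cv2) and the standard library are available. Lean on these libraries where they do the work, as an engineer would, in place of code of your own. Each camera call takes 0.05 s, during which the arm holds its last target. There are 200 camera calls.

### The job

Take the T-handled puller rod from its wooden block, screw its cross pin fully home into the square metal core plug in the plaster mould (feel lightly for the slots, then turn clockwise while letting the rod sink), and pull the plug straight out with it. Stand the plug upright in the steel tray with the rod still screwed in and let go; be gentle with the thread, do not touch the plug with the gripper, and leave the glue bottle, brush and bone alone.

Things in the scene. Friction and masses are not known exactly. Their poses are not given: they have to be found in the camera images.
- rod_grip (a point): centre of the T handle of the puller rod, a loose steel rod of 120 g standing upright in the wooden block. Handle: flat-sided bar 70 mm long (along x), 12 mm wide (y), 18 mm high (z, up the rod). Below it runs a 10 mm round stem. A 29 mm round collar, 6 mm high, its underside 46 mm below this point, rests on the block's top. A half turn of the rod makes no difference.
- rod_pin (a point): centre of the rod's cross pin, a round bar 5 mm thick and 20 mm long along x, parallel to the handle; it crosses the stem 86 mm below the handle's centre. Hidden in the block at the start.
- rod_tip (a point): lower end of the rod's tapered pilot nose, on its axis, 8 mm below the cross pin's centre and 94 mm below the handle's centre; x along handle and pin, z up the rod to the handle
- block_hole (a point): centre of the mouth of the 23 mm round hole, 54 mm deep, in the top of the fixed wooden block (70 x 70 x 60 mm) in which the rod stands; the rod lifts straight up, 52 mm to be clear
- plug_top (a point): centre of the top face of the square core plug (aluminium, 48 x 48 x 40 mm high, about 260 g with its nut); z up, x and y square to its sides. In its middle, flush with the top, sits a 24 mm square steel nut with a round hole (about 1.2 mm play round the rod's 10 mm stem) and two opposite slots 6.8 mm wide for the cross pin. The nut does not turn freely.
- plug_slots (a point): same point as plug_top, with the plug's axes. The nut's line of slots is NOT reported: it lies anywhere within 46 degrees either way of this x axis (seen from above, or felt: the pin rides on the nut's flat top and drops when it meets the slots). The pin passes the slots within about 6 degrees of their line.
- plug_ledge (a point): on the plug's axis 17 mm below its top: where the rod's tip is when the pin has dropped through the slots onto ledges. From there a steep two-start thread goes clockwise (from above) only, sinking 5 mm between 15 and 75 degrees of turn, 1.5 mm play up and down, then a flat land and a stop at 85 to 90 degrees: tip 22 mm below the top, 20.5 when pulled up. The pin leaves only at the slots.
- plug_base (a point): centre of the underside of the core plug, 40 mm below its top
- bore_mouth (a point): centre of the mouth of the square bore (50 mm wide, 38 mm deep) in the top face of the fixed plaster mould (170 x 160 x 75 mm high); x, y along the mould's sides, z up. At the start the plug stands in the bore, 2 mm proud. Rubber pads in the bore grip it: it takes roughly 6 to 14 N to draw it up
- tray_in (a point): centre of the inner floor of the fixed square steel tray (150 x 150 mm outside, walls 4 mm thick, 18 mm high; the floor is 4 mm above the table); x, y along its sides
- glue_mid (a point): bystander: middle of a white glue bottle with a black cap, 44 mm across, 110 mm tall, standing
- brush: bystander: a brush 170 mm long lying on the table
- bone_mid (a point): bystander: middle of a brown fossil bone 100 mm long, 38 mm thick, lying on the table

How it is judged:
On the way, in this order (a step that is already met when the one before it is completed fails the run):
1. the rod is screwed home: its tip more than 19 mm below the plug's top face and within 4 mm of its centre, the plug still in the bore (z of rod_tip in the frame of plug_top below -0.019 m and horizontal distance between rod_tip and plug_top below 0.004 m and z of plug_base in the frame of bore_mouth below -0.03 m), for 0.2 s.
2. the plug is drawn straight out: its underside more than 5 mm above the mould, still over the bore and upright, on the rod (z of plug_base in the frame of bore_mouth above 0.005 m and horizontal distance between plug_base and bore_mouth below 0.02 m and angle between plug_base's own z axis and vertical below 0.2 rad and z of rod_tip in the frame of plug_top below -0.019 m), for 0.1 s.
At the end, for the whole second after the job is handed in: the plug stands upright (within 3 degrees) and flat on the tray's floor (its centre within 70 mm of the tray's), the puller rod still screwed home in it (tip more than 19 mm below the plug's top) and standing; bottle, brush and bone within 20 mm of where they were (horizontal distance between plug_base and tray_in below 0.07 m and z of plug_base in the frame of tray_in between -0.003 and 0.003 m and angle between plug_base's own z axis and vertical below 0.06 rad and z of rod_tip in the frame of plug_top below -0.019 m and angle between rod_tip's own z axis and vertical below 0.25 rad and distance of each of glue_mid, brush, bone_mid from where it was at the start of the episode below 0.02 m); the robot touches nothing.
It fails at once if the rod is forced: more than 22 N between rod and plug (contact force between rod and plug above 22 N).
It fails at once if the gripper touches the plug (contact force between the fingers and plug above 1 N).
It fails at once if a bystander is moved more than 20 mm (distance of any of glue_mid, brush, bone_mid from where it was at the start of the episode above 0.02 m).
It also fails if it takes over 72 s, if anything falls off the work surface, if the arm or the gripper's body presses on something with over 40 N, if the wrist force passes 120 N, or if a joint passes its speed limit or range.

## Working session

There is one attempt and no reset: what is moved stays moved. The work goes in short steps, Python scripts to look and compute and a tool call to move; the robot and the scene stay as the last step left them, time stands still between calls to the robot, and variables do not carry over. Pictures are saved under pics/ and viewed, about 8 in all and at most 12, crops included, and the job is handed in when it is done.

Besides the shell and the picture viewer there is one more tool, called after "Request:" as name([rows], argument=value, ...), one row to a line, values as JSON. move_arm: Moves the arm, as the interface text tells. Its arguments: {"type":"object","properties":{"targets":{"type":"array"}},"required":["targets"]}

```bash
mkdir -p pics; python3 - <<'E'
from bench import status, viewer, robot
import cv2,numpy as np
o=status.get_obs(); print(o)
for n in("top","side","wrist"):
    im=viewer.snapshot(n); cv2.imwrite(f"pics/{n}0.png",im[:,:,::-1]); print(n,viewer.camera_model(n))
E
```

```text
{'time': 0.0, 'joint_positions': array([-1.33311380e+00,  8.79591958e-02,  1.37223153e+00, -1.59266213e-05,
        1.68358944e+00, -1.03122622e-01]), 'qvel': array([-0.00052203,  0.00033032,  0.00059939, -0.00065138,  0.00151452,
       -0.00039522]), 'joint_torque': array([ 8.47325146e-05, -3.40180564e+01, -3.02425468e+01,  7.18580699e-02,
        3.30680399e-02, -1.66597501e-04]), 'tool_pos': array([ 0.18367143, -0.51778819,  0.17681348]), 'ee_rot': array([-3.13941513e+00, -2.09436928e-04,  3.40803144e-01]), 'wrist_force': array([-0.3187762 ,  0.5949507 ,  0.65721654]), 'wrist_torque': array([-0.00693775,  0.04317829,  0.0095363 ]), 'width': 0.09405651502741388}
top {'K': array([[462.15563391,   0.        , 262.4019993 ],
       [  0.        , 462.15563391, 189.89745593],
       [  0.        ,   0.        ,   1.        ]]), 'xyz': array([0.36954886, 0.02076848, 1.1307081 ]), 'attitude': array([ 0.23885391,  0.00461151, -1.64548188])}
side {'K': array([[349.68243832,   0.        , 254.81478393],
       [  0.        , 349.68243832, 193.09965258],
       [  0.        ,   0.        ,   1.        ]]), 'xyz': array([0.21921579, 0.39672825, 0.58264549]), 'attitude': array([ 0.84550838, -0.00265844, -2.34553073])}
wrist {'K': array([[334.39441753,   0.        , 257.62856229],
       [  0.        , 334.39441753, 192.20296682],
       [  0.        ,   0.        ,   1.        ]]), 'T_tool_cam': array([[ 9.63656499e-05,  9.64244184e-01,  2.65015366e-01,
         7.62681505e-02],
       [ 9.99999956e-01, -1.66932659e-04,  2.43752656e-04,
         9.61480459e-04],
       [ 2.79276800e-04,  2.65015331e-01, -9.64244158e-01,
        -2.06261535e-01],
       [ 0.00000000e+00,  0.00000000e+00,  0.00000000e+00,
         1.00000000e+00]])}
```

```bash
python3 - <<'E'
import cv2
a=cv2.imread("pics/top0.png");cv2.imwrite("pics/top0b.png",cv2.resize(a,(800,600),interpolation=cv2.INTER_CUBIC))
E
```

```text
(no output)
```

View pics/top0b.png

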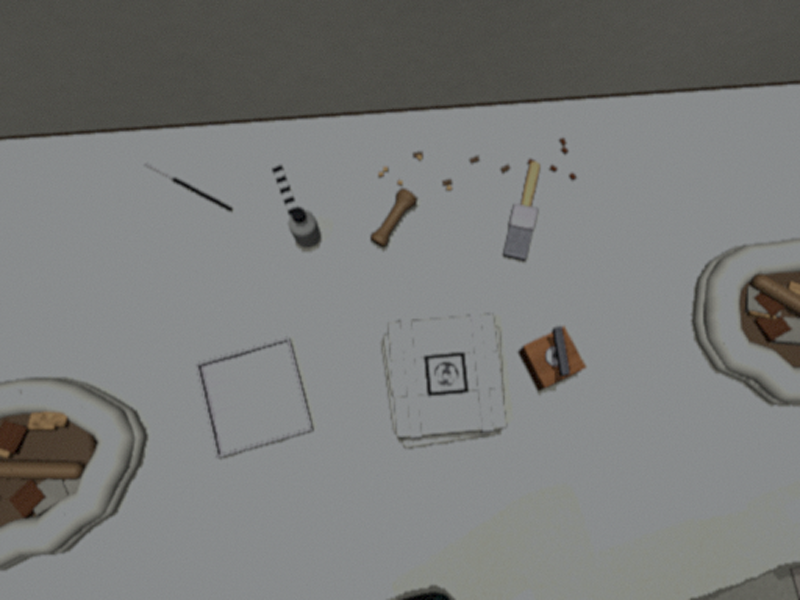

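The picture shows, in 800x600 pixels, the handle about (562,352), the block (552,357), the plug (446,374) and the tray centre (256,398). The bottle, bone and brush lie farther off, at the top.

```bash
cat > h.py <<'E'
import numpy as np,cv2
from scipy.spatial.transform import Rotation as R
from bench import status, viewer
def cam(n,o=None):
    m=viewer.camera_model(n)
    if n!="wrist": return m["K"],R.from_euler("xyz",m["attitude"]).as_matrix(),m["xyz"]
    o=o or status.get_obs(); T=m["T_tool_cam"]; Rt=R.from_euler("xyz",o["ee_rot"]).as_matrix()
    return m["K"],Rt@T[:3,:3],o["tool_pos"]+Rt@T[:3,3]
def p2w(c,u,v,z):
    K,Rc,t=c; d=Rc@np.array([(u-K[0,2])/K[0,0],-(v-K[1,2])/K[1,1],-1]); return t+d*(z-t[2])/d[2]
def w2p(c,p):
    K,Rc,t=c; q=Rc.T@(np.asarray(p)-t); return np.array([K[0,2]-K[0,0]*q[0]/q[2],K[1,2]+K[1,1]*q[1]/q[2]])
E
python3 - <<'E'
from h import *
c=cam("top"); f=.64
def P(n,z,*uv):
    w=[p2w(c,u*f,v*f,z) for u,v in uv]; print(n,np.round(np.mean(w,0),4),[list(np.round(q[:2],3)) for q in w])
P("handle ends",.115,(559,328),(566,376))
P("block corners",.06,(520,349),(560,328),(585,362),(541,390))
P("plug",.077,(425,355),(465,353),(468,393),(428,395))
P("mould",.075,(388,320),(493,313),(505,431),(398,440))
P("tray",.022,(199,364),(291,340),(313,431),(221,457))
P("glue cap",.11,(298,215)); P("bone",.02,(393,218));P("brush",.01,(522,210))
E
```

```text
handle ends [ 0.5199 -0.2029  0.115 ] [[np.float64(0.554), np.float64(-0.202)], [np.float64(0.485), np.float64(-0.204)]]
block corners [ 0.5213 -0.1977  0.06  ] [[np.float64(0.537), np.float64(-0.152)], [np.float64(0.564), np.float64(-0.216)], [np.float64(0.51), np.float64(-0.247)], [np.float64(0.474), np.float64(-0.176)]]
plug [ 0.5059 -0.0381  0.077 ] [[np.float64(0.536), np.float64(-0.009)], [np.float64(0.535), np.float64(-0.068)], [np.float64(0.476), np.float64(-0.067)], [np.float64(0.477), np.float64(-0.009)]]
mould [ 0.5048 -0.0373  0.075 ] [[np.float64(0.593), np.float64(0.042)], [np.float64(0.592), np.float64(-0.115)], [np.float64(0.418), np.float64(-0.115)], [np.float64(0.416), np.float64(0.039)]]
tray [0.4991 0.2525 0.022 ] [[np.float64(0.557), np.float64(0.339)], [np.float64(0.584), np.float64(0.196)], [np.float64(0.442), np.float64(0.168)], [np.float64(0.414), np.float64(0.307)]]
glue cap [0.756  0.1647 0.11  ] [[np.float64(0.756), np.float64(0.165)]]
bone [0.7731 0.0234 0.02  ] [[np.float64(0.773), np.float64(0.023)]]
brush [ 0.7745 -0.189   0.01  ] [[np.float64(0.774), np.float64(-0.189)]]
```

```bash
cat >> h.py <<'E'
def rel(p,yaw,o=None):
    o=o or status.get_obs(); Rt=R.from_euler("xyz",o["ee_rot"]); Rg=R.from_euler("xyz",[np.pi,0,yaw])
    print("shift mm",np.round(Rt.inv().apply(np.asarray(p)-o["tool_pos"])*1e3,2),"turn deg",np.round(np.degrees((Rt.inv()*Rg).as_rotvec()),2))
E
python3 - <<'E'
from h import *
rel([.575,-.12,.16],np.pi*.999)
E
```

```text
shift mm [ 501.77 -244.26   17.58] turn deg [-1.000e-02 -1.300e-01 -1.603e+02]
```

Request:
move_arm([
  [[100, -48, 4], [0, 0, -32], 1],
  [[100, -48, 4], [0, 0, -32], 1],
  [[100, -48, 4], [0, 0, -32], 1],
  [[300, -146, 10], [0, 0, -80], 1],
  [[300, -146, 10], [0, 0, -80], 1],
  [[300, -146, 10], [0, 0, -80], 1],
  [[300, -146, 10], [0, 0, -80], 1],
  [[300, -146, 10], [0, 0, -80], 1],
  [[502, -244, 18], [0, -0.1, -120], 1],
  [[502, -244, 18], [0, -0.1, -120], 1],
  [[502, -244, 18], [0, -0.1, -120], 1],
  [[502, -244, 18], [0, -0.1, -120], 1],
  [[502, -244, 18], [0, -0.1, -160.3], 1],
  [[502, -244, 18], [0, -0.1, -160.3], 1],
  [[502, -244, 18], [0, -0.1, -160.3], 1],
  [[502, -244, 18], [0, -0.1, -160.3], 1],
  [[502, -244, 18], [0, -0.1, -160.3], 1],
])

```text
time: 2.28
tool_pos: [0.5752, -0.1206, 0.1595]
ee_rot: [-3.141, -0.001, 3.137]
wrist_force: [1.4, -0.7, -0.6]
width: 0.094
```

```bash
python3 - <<'E'
from h import *
import pickle
o=status.get_obs(); im=viewer.snapshot("wrist")[:,:,::-1]; pickle.dump(o,open("o1.pkl","wb")); cv2.imwrite("pics/w1.png",im); cv2.imwrite("pics/w1b.png",cv2.resize(im,(800,600),interpolation=cv2.INTER_CUBIC))
print(o["tool_pos"],o["ee_rot"],o["joint_positions"],o["time"],o["wrist_force"])
E
```

```text
[ 0.57519952 -0.12055953  0.15946934] [-3.14054681e+00 -6.16145793e-04  3.13689704e+00] [-3.02299596e-01  1.75686838e-01  1.30849039e+00 -1.18501708e-03
  1.65769775e+00 -1.86850331e+00] 2.275 [ 1.40971247 -0.69522113 -0.56054668]
```

View pics/w1b.png

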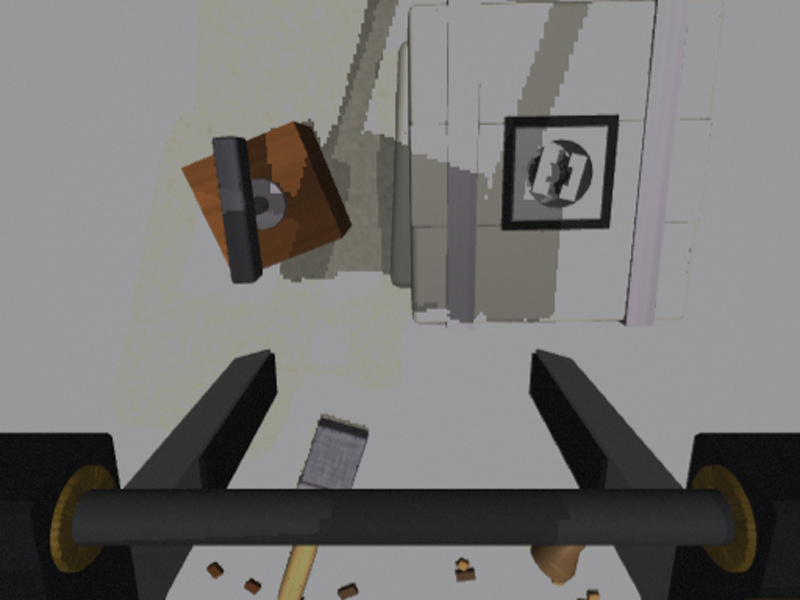

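The wrist view shows the handle at about (237,209), running from (230,137) to (246,282). The plug's black border is centred at (560,172), with the nut in it. I'll zoom in on the nut.

```bash
python3 - <<'E'
import cv2
a=cv2.imread("pics/w1.png")[70:150,315:401]
cv2.imwrite("pics/w1c.png",cv2.resize(a,None,fx=7,fy=7,interpolation=cv2.INTER_CUBIC))
E
```

```text
(no output)
```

View pics/w1c.png

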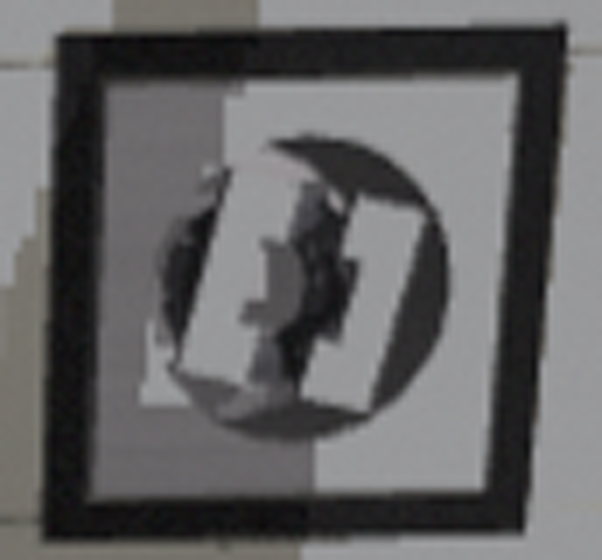

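The zoom shows two nut halves with the slot between them. In crop pixels the slot edges run (360,195)->(303,395) and the outer edges (425,210)->(368,412) and (230,160)->(180,370).

```bash
python3 - <<'E'
from h import *
import pickle
o=pickle.load(open("o1.pkl","rb")); c=cam("wrist",o)
q=lambda x,y,z=.077: p2w(c,315+(x+.5)/7-.5,70+(y+.5)/7-.5,z)
for a,b in [((360,195),(303,395)),((425,210),(368,412)),((230,160),(180,370))]:
    d=q(*a)-q(*b); print("slot ang",np.degrees(np.arctan(d[1]/d[0])), "len",np.linalg.norm(d))
d=q(240,385)-q(180,370);e=q(428,210)-q(365,190);print(-np.degrees(np.arctan(d[0]/d[1])),-np.degrees(np.arctan(e[0]/e[1])))
cor=[q(x,y,.075) for x,y in((57,36),(566,26),(524,540),(42,538))]; print("ring",np.mean(cor,0),np.round(cor,4)[:,:2])
cor=[q(x,y) for x,y in((104,78),(520,70),(488,492),(86,497))]; print("inner",np.mean(cor,0),np.round(cor,4)[:,:2])
P=lambda u,v,z:p2w(c,u*.64,v*.64,z)
print("nut corners mean",np.mean([q(*p) for p in((230,160),(425,210),(368,412),(180,370))],0))
print("mould",[np.round(P(u,v,.075)[:2],4) for u,v in((412,5),(413,320),(685,318),(723,3))])
H=[P(u,v,.115) for u,v in((214,137),(244,136),(262,278),(232,283))]; print("handle top",np.round(H,4)[:,:2],np.mean(H,0)); d=H[0]+H[1]-H[2]-H[3]; print(np.degrees(np.arctan(d[1]/d[0])))
B=[P(u,v,.06) for u,v in((182,168),(295,122),(350,232))];print("block",np.round(B,4)[:,:2],(B[0]+B[2])/2)
print("collar", P(264,204,.066))
E
```

```text
slot ang -12.169701216987907 len 0.023852808894557136
slot ang -11.580389766306189 len 0.024124266545181444
slot ang -10.338154394440629 len 0.02472940428691824
-13.831027773285623 -16.83564275811295
ring [ 0.50696754 -0.03745382  0.075     ] [[ 0.4776 -0.0678]
 [ 0.4767 -0.0081]
 [ 0.537  -0.0071]
 [ 0.5365 -0.0669]]
inner [ 0.50656205 -0.03777343  0.077     ] [[ 0.4824 -0.0624]
 [ 0.4817 -0.0138]
 [ 0.5309 -0.0128]
 [ 0.5312 -0.0621]]
nut corners mean [ 0.50657889 -0.03758507  0.077     ]
mould [array([ 0.4245, -0.1163]), array([ 0.5894, -0.1157]), array([0.5889, 0.0426]), array([0.4244, 0.0389])]
handle top [[ 0.4886 -0.2078]
 [ 0.4882 -0.194 ]
 [ 0.5549 -0.1907]
 [ 0.5574 -0.2057]] [ 0.52226422 -0.19955052  0.115     ]
2.220563913645571
block [[ 0.5032 -0.2466]
 [ 0.4787 -0.181 ]
 [ 0.54   -0.1524]] [ 0.52158285 -0.19949326  0.06      ]
collar [ 0.52306549 -0.19997822  0.066     ]
```

```bash
python3 - <<'E'
from h import *
rel([.522,-.1995,.087],np.radians(182.2))
E
```

```text
shift mm [ 52.76 -79.15  72.68] turn deg [-0.06 -0.03 -2.51]
```

Request:
move_arm([
  [[40, -60, 5], [0, 0, -2.5], 1],
  [[53, -79, 10], [0, 0, -2.5], 1],
  [[53, -79, 30], [0, 0, -2.5], 1],
  [[53, -79, 50], [0, 0, -2.5], 1],
  [[53, -79, 72.7], [0, 0, -2.5], 1],
  [[53, -79, 72.7], [0, 0, -2.5], 1],
])

```text
time: 3.08
tool_pos: [0.5206, -0.1988, 0.0851]
ee_rot: [3.14, -0.004, -3.103]
wrist_force: [0.4, 0.5, 0.3]
width: 0.0944
```

Request:
move_arm([
  [[0, 0, 0], [0, 0, 0], 0],
  [[0, 0, 0], [0, 0, 0], -0.5],
  [[0, 0, 0], [0, 0, 0], -1],
  [[0, 0, 0], [0, 0, 0], -1],
  [[0, 0, 0], [0, 0, 0], -1],
  [[0, 0, 0], [0, 0, 0], -1],
  [[0, 0, 0], [0, 0, 0], -1],
])

```text
time: 3.95
tool_pos: [0.5222, -0.1996, 0.0873]
ee_rot: [-3.14, 0.0, -3.101]
wrist_force: [0.4, -0.8, 0.7]
width: 0.0278
```

Request:
move_arm([
  [[0, 0, 0], [0, 0, 0], -1],
  [[0, 0, 0], [0, 0, 0], -1],
  [[0, 0, 0], [0, 0, 0], -1],
  [[0, 0, 0], [0, 0, 0], -1],
])

```text
time: 4.45
tool_pos: [0.523, -0.2006, 0.0889]
ee_rot: [-3.138, 0.003, -3.101]
wrist_force: [0.3, -1.7, 6.2]
width: 0.0005
```

```bash
python3 - <<'E'
from h import *
o=status.get_obs();print(o["width"],o["wrist_force"])
a=viewer.snapshot("side")[:,:,::-1]; b=viewer.snapshot("wrist")[:,:,::-1]
c=cam("side"); u,v=w2p(c,[.522,-.2,.09]).astype(int); print(u,v)
cr=a[max(v-90,0):v+60,max(u-70,0):u+70]; cr=cv2.resize(cr,(400,430),interpolation=cv2.INTER_CUBIC)
bb=cv2.resize(b[40:340,120:400],(400,430)); cv2.imwrite("pics/g1.png",np.hstack([cr,bb]))
E
```

```text
0.0005136050630070781 [ 0.30062161 -1.70504856  6.18688642]
347 170
```

View pics/g1.png

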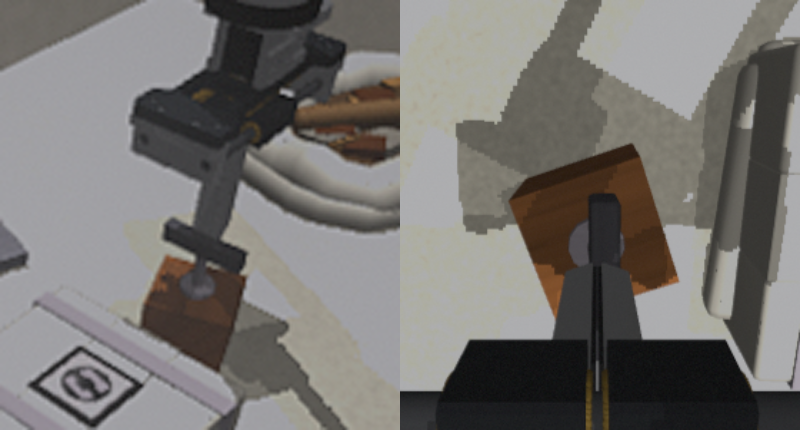

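The gripper reads shut (0.5 mm). In the left view the handle stands in front of the fingers. In the right view the handle's near end shows beyond the fingertips. I'll project known points to see which it is.

```bash
python3 - <<'E'
from h import *
c=cam("wrist"); s=cam("side")
f=lambda p:(((w2p(c,p)-[120,40])/.7+[400,0]).round(),((w2p(s,p)-[347-70,170-90])*[400/140,430/150]).round())
o=status.get_obs(); print("TCP",f(o["tool_pos"]))
for z in(.115,.097,.09,.08):
  print(z,"end-x",f([.4872,-.2013,z]),"end+x",f([.557,-.1985,z]),"mid",f([.522,-.2,z]))
print("collar",f([.522,-.2,.066]))
E
```

```text
TCP (array([599., 261.]), array([202., 260.]))
0.115 end-x (array([601., 198.]), array([247., 253.])) end+x (array([601., 358.]), array([170., 217.])) mid (array([601., 282.]), array([208., 235.]))
0.097 end-x (array([601., 188.]), array([243., 272.])) end+x (array([600., 337.]), array([167., 235.])) mid (array([600., 266.]), array([204., 253.]))
0.09 end-x (array([601., 185.]), array([241., 279.])) end+x (array([600., 329.]), array([166., 242.])) mid (array([600., 260.]), array([203., 260.]))
0.08 end-x (array([601., 181.]), array([238., 289.])) end+x (array([600., 319.]), array([164., 252.])) mid (array([600., 253.]), array([200., 270.]))
collar (array([600., 243.]), array([197., 283.]))
```

```bash
python3 - <<'E'
from h import *
from bench import robot
print(robot.grasp_offset,[a for a in dir(robot) if a[0]!="_"])
a=viewer.snapshot("side")[:,:,::-1]; b=viewer.snapshot("wrist")[:,:,::-1]
cr=cv2.resize(a[120:190,310:380],(400,400),interpolation=cv2.INTER_CUBIC)
bb=cv2.resize(b[150:290,190:330],(400,400),interpolation=cv2.INTER_CUBIC); im=np.clip(np.hstack([cr,bb]).astype(float)*1.8,0,255)
cv2.imwrite("pics/g2.png",im)
E
```

```text
0.0188 ['IKError', 'grasp_offset'][ WARN:0@1.937] global loadsave.cpp:1063 imwrite_ Unsupported depth image for selected encoder is fallbacked to CV_8U.
```

View pics/g2.png

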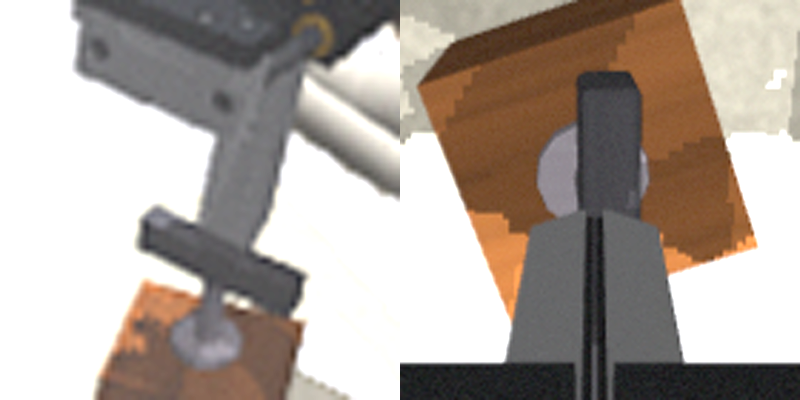

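The fingers have shut on top of the handle. Both views put the real fingertips about 25 mm short of the stated TCP: shut, they rest at z about 0.113 while the TCP reads 0.089. In the earlier open view their spread also fits a depth about 27 mm nearer the camera. I'll reopen, go 26 mm deeper and close again.

Request:
move_arm([
  [[0, 0, -4], [0, 0, 0], 0],
  [[0, 0, -4], [0, 0, 0], 0],
  [[0, 0, -4], [0, 0, 0], 0],
  [[0, 0, -4], [0, 0, 0], 0],
  [[0, 0, -4], [0, 0, 0], 0],
  [[0, 0, -4], [0, 0, 0], 0],
])

```text
time: 5.4
tool_pos: [0.5221, -0.1995, 0.0913]
ee_rot: [-3.14, 0.0, -3.101]
wrist_force: [-0.5, -0.0, -0.1]
width: 0.0469
```

```bash
python3 - <<'E'
from h import *
o=status.get_obs(); print(o["width"],o["tool_pos"],o["wrist_force"]); rel([.522,-.1995,.0605],np.radians(182.2))
b=viewer.snapshot("wrist")[:,:,::-1]
cv2.imwrite("pics/g3.png",np.clip(cv2.resize(b[120:320,150:370],(660,600),interpolation=cv2.INTER_CUBIC)*1.6,0,255).astype(np.uint8))
E
```

```text
0.04685544562231422 [ 0.52213092 -0.19954023  0.09127841] [-0.47357992 -0.02460823 -0.14328414]
shift mm [ 0.13  0.08 30.78] turn deg [-0.07  0.    0.13]
```

View pics/g3.png

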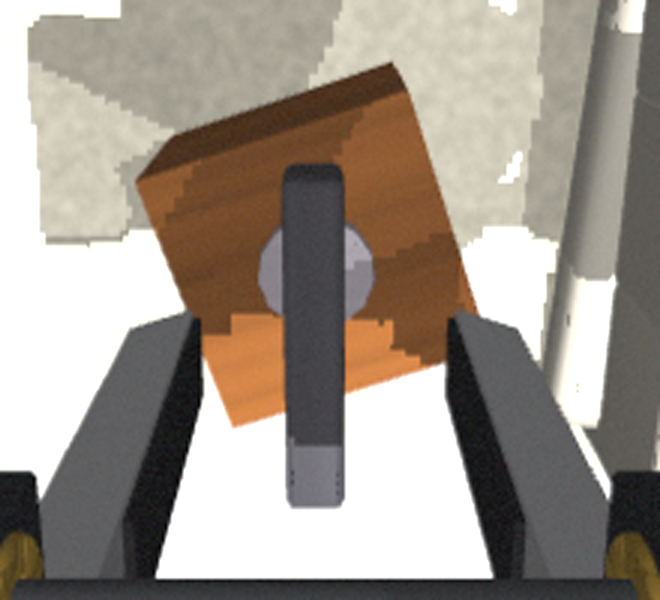

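Now the view is clear: the open fingertips (202,315) and (447,315) straddle the upright handle at x about 315. The spread of 82 raw px for 47 mm puts the tips 25 mm short of the TCP. Going down 30 mm from here.

Request:
move_arm([
  [[0, 0, 10], [0, 0, 0], 0],
  [[0, 0, 20], [0, 0, 0], 0],
  [[0, 0, 30], [0, 0, 0], 0],
  [[0, 0, 30], [0, 0, 0], 0],
  [[0, 0, 30], [0, 0, 0], -1],
  [[0, 0, 30], [0, 0, 0], -1],
  [[0, 0, 30], [0, 0, 0], -1],
  [[0, 0, 30], [0, 0, 0], -1],
  [[0, 0, 30], [0, 0, 0], -1],
  [[0, 0, 30], [0, 0, 0], -1],
  [[0, 0, 30], [0, 0, 0], -1],
])

```text
time: 6.82
tool_pos: [0.5223, -0.1997, 0.0615]
ee_rot: [-3.14, 0.0, -3.101]
wrist_force: [0.0, -0.8, 1.5]
width: 0.0119
```

Request:
move_arm([
  [[0, 0, -20], [0, 0, 0], -1],
  [[0, 0, -40], [0, 0, 0], -1],
  [[0, 0, -65], [0, 0, 0], -1],
  [[0, 0, -90], [0, 0, 0], -1],
  [[0, 0, -90], [0, 0, 0], -1],
  [[0, 0, -90], [0, 0, 0], -1],
])

```text
time: 7.58
tool_pos: [0.5216, -0.1991, 0.1499]
ee_rot: [-3.141, -0.002, -3.101]
wrist_force: [0.4, 0.2, -1.5]
width: 0.0116
```

```bash
python3 - <<'E'
from h import *
o=status.get_obs(); print(o["width"],o["tool_pos"],o["wrist_force"]); rel([.5066,-.0377,.138],np.radians(180-12.3))
E
```

```text
0.011563155060697303 [ 0.52155316 -0.19909541  0.14988245] [ 0.42239862  0.15406294 -1.50125445]
shift mm [  8.36 161.87  11.88] turn deg [-0.02 -0.1  14.63]
```

Request:
move_arm([
  [[3, 50, 3], [0, 0, 5], -1],
  [[6, 100, 6], [0, 0, 10], -1],
  [[8.4, 150, 10], [0, 0, 14.6], -1],
  [[8.4, 162, 13], [0, 0, 14.6], -1],
  [[8.4, 162, 13], [0, 0, 14.6], -1],
  [[8.4, 162, 13], [0, 0, 14.6], -1],
])

```text
time: 8.32
tool_pos: [0.5072, -0.0391, 0.1377]
ee_rot: [-3.14, -0.0, 2.926]
wrist_force: [0.3, -0.1, -0.8]
width: 0.0117
```

```bash
python3 - <<'E'
from h import *
import pickle
o=status.get_obs(); print(o["width"],o["tool_pos"],np.degrees(o["ee_rot"]),o["wrist_force"]); rel([.5066,-.0377,.138],np.radians(180-12.3))
c=cam("wrist",o); s=cam("side")
b=viewer.snapshot("wrist")[:,:,::-1];a=viewer.snapshot("side")[:,:,::-1]
pickle.dump((o,),open("o2.pkl","wb")); cv2.imwrite("pics/w2.png",b);cv2.imwrite("pics/s2.png",a)
u,v=w2p(s,[.5066,-.0377,.085]).astype(int);uw,vw=w2p(c,[.5066,-.0377,.077]).astype(int);print(u,v,uw,vw)
A=cv2.resize(a[v-45:v+35,u-40:u+40],(400,400),interpolation=cv2.INTER_CUBIC);B=cv2.resize(b[vw-60:vw+40,uw-50:uw+50],(400,400),interpolation=cv2.INTER_CUBIC)
cv2.imwrite("pics/h1.png",np.clip(np.hstack([A,B])*1.5,0,255).astype(np.uint8))
E
```

```text
0.011671051620357724 [ 0.50718012 -0.03913643  0.13765767] [-1.79885292e+02 -9.11625540e-03  1.67673977e+02] [ 0.32820216 -0.07592318 -0.76170784]
shift mm [ 0.87  1.28 -0.34] turn deg [-0.11 -0.01 -0.03]
307 210 260 195
```

View pics/h1.png

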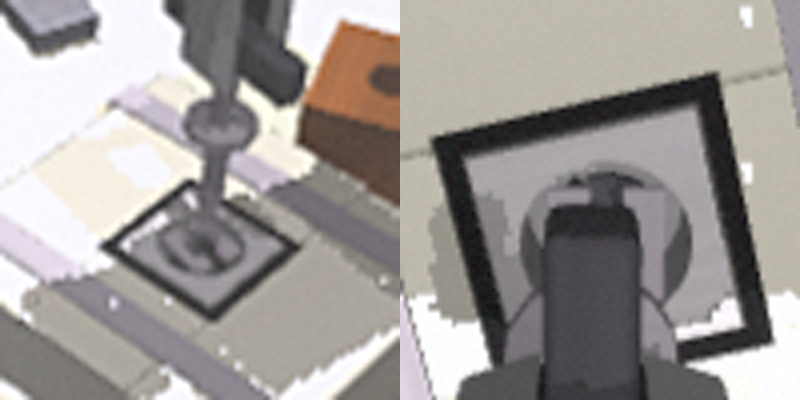

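Side view: the rod hangs upright over the nut. Wrist view: the handle is centred at crop x 592 and the slot's far end at about (605,190), a little to the right. The ring corners are (435,140), (718,75) and (772,342).

```bash
python3 - <<'E'
from h import *
import pickle
o,=pickle.load(open("o2.pkl","rb")); c=cam("wrist",o); s=cam("side")
q=lambda x,y,z:p2w(c,210+(x-400+.5)/4-.5,135+(y+.5)/4-.5,z)
a=[q(435,140,.075),q(718,75,.075),q(772,342,.075)]
print("ring",np.round(a,4)[:,:2],(a[0]+a[2])/2)
Rt=R.from_euler("xyz",o["ee_rot"])
T=lambda p:np.round(Rt.inv().apply(p-o["tool_pos"])*1e3,1)
print("ring ctr tool",T((a[0]+a[2])/2),"slot end tool",T(q(605,188,.077)),"nut corners",T(q(548,190,.077)),T(q(662,186,.077)))
zt=o["tool_pos"][2]+.0445+.009
print("handle",T(q(553,212,zt)),T(q(637,212,zt)))
g=lambda x,y,z:p2w(s,267+(x+.5)/5-.5,165+(y+.5)/5-.5,z)
zc=o["tool_pos"][2]+.0445-.043; print("collar side",g(222,122,zc+.003), "stem tip", w2p(s,o["tool_pos"]-[0,0,.0495]))
b=[g(102,246,.075),g(192,182,.075),g(300,243,.075),g(214,320,.075)];print("ring side",np.mean(b,0))
E
```

```text
ring [[ 0.478  -0.067 ]
 [ 0.4772 -0.0079]
 [ 0.5359 -0.0074]] [ 0.50696407 -0.0372122   0.075     ]
ring ctr tool [ 0.6  2.  62.7] slot end tool [12.9  1.5 60.7] nut corners [ 12.5 -10.2  60.7] [13.3 13.2 60.6]
handle [ 37.4  -5.8 -53.5] [ 37.4   4.2 -53.5]
collar side [ 0.50653903 -0.03757522  0.14215767] stem tip [308.33270334 208.599453  ]
ring side [ 0.50695961 -0.03660139  0.075     ]
```

Request:
move_arm([
  [[0, 1.5, 3], [0, 0, 0], -1],
  [[0, 1.5, 6], [0, 0, 0], -1],
  [[0, 1.5, 9], [0, 0, 0], -1],
  [[0, 1.5, 11], [0, 0, 0], -1],
  [[0, 1.5, 12], [0, 0, 0], -1],
  [[0, 1.5, 13], [0, 0, 0], -1],
  [[0, 1.5, 14], [0, 0, 0], -1],
  [[0, 1.5, 14], [0, 0, 0], -1],
])

```text
time: 9.43
tool_pos: [0.5075, -0.0365, 0.1241]
ee_rot: [-3.14, 0.0, 2.927]
wrist_force: [-0.2, 0.6, -1.1]
width: 0.0119
```

Request:
move_arm([
  [[0, 0, 0.7], [0, 0, 0], -1],
  [[0, 0, 1.4], [0, 0, 0], -1],
  [[0, 0, 2], [0, 0, 0], -1],
  [[0, 0, 2.5], [0, 0, 0], -1],
  [[0, 0, 2.5], [0, 0, 0], -1],
])

```text
time: 10.05
tool_pos: [0.5075, -0.0365, 0.1216]
ee_rot: [-3.14, 0.0, 2.927]
wrist_force: [-0.3, 0.0, -1.6]
width: 0.0118
```

Request:
move_arm([
  [[0, 0, 0.6], [0, 0, 0], -1],
  [[0, 0, 1.2], [0, 0, 0], -1],
  [[0, 0, 1.8], [0, 0, 0], -1],
  [[0, 0, 2.4], [0, 0, 0], -1],
  [[0, 0, 2.4], [0, 0, 0], -1],
])

```text
time: 10.68
tool_pos: [0.5074, -0.0365, 0.1191]
ee_rot: [-3.14, 0.0, 2.927]
wrist_force: [-0.4, 0.4, -1.1]
width: 0.0116
```

Request:
move_arm([
  [[0, 0, 0.6], [0, 0, 0], -1],
  [[0, 0, 1.2], [0, 0, 0], -1],
  [[0, 0, 1.8], [0, 0, 0], -1],
  [[0, 0, 2.4], [0, 0, 0], -1],
  [[0, 0, 3], [0, 0, 0], -1],
  [[0, 0, 3], [0, 0, 0], -1],
])

```text
time: 11.42
tool_pos: [0.5075, -0.0365, 0.1162]
ee_rot: [-3.14, 0.0, 2.927]
wrist_force: [-0.5, 0.1, -2.6]
width: 0.0117
```

Request:
move_arm([
  [[0, 0, 0.7], [0, 0, 0], -1],
  [[0, 0, 1.4], [0, 0, 0], -1],
  [[0, 0, 2.1], [0, 0, 0], -1],
  [[0, 0, 2.8], [0, 0, 0], -1],
  [[0, 0, 3.5], [0, 0, 0], -1],
  [[0, 0, 4.2], [0, 0, 0], -1],
  [[0, 0, 4.2], [0, 0, 0], -1],
])

```text
time: 12.3
tool_pos: [0.5075, -0.0365, 0.1119]
ee_rot: [-3.14, 0.0, 2.927]
wrist_force: [-0.2, 0.6, -1.1]
width: 0.0119
```

Request:
move_arm([
  [[0, 0, 0.4], [0, 0, 0], -1],
  [[0, 0, 0.8], [0, 0, 0], -1],
  [[0, 0, 1.2], [0, 0, 0], -1],
  [[0, 0, 1.2], [0, 0, 0], -1],
])

```text
time: 12.8
tool_pos: [0.5075, -0.0365, 0.1108]
ee_rot: [-3.14, 0.0, 2.927]
wrist_force: [-0.5, 0.8, -0.5]
width: 0.0121
```

Request:
move_arm([
  [[0, 0, 0.3], [0, 0, 0], -1],
  [[0, 0, 0.6], [0, 0, 0], -1],
  [[0, 0, 0.6], [0, 0, 0], -1],
])

```text
time: 13.18
tool_pos: [0.5075, -0.0365, 0.1102]
ee_rot: [-3.14, 0.0, 2.927]
wrist_force: [0.3, 1.5, -0.5]
width: 0.0118
```

Request:
move_arm([
  [[0, 0, 0.3], [0, 0, 0], -1],
  [[0, 0, 0.6], [0, 0, 0], -1],
  [[0, 0, 0.6], [0, 0, 0], -1],
])

```text
time: 13.55
tool_pos: [0.5075, -0.0366, 0.1096]
ee_rot: [-3.14, 0.001, 2.927]
wrist_force: [-0.0, 0.7, -0.9]
width: 0.0116
```

Request:
move_arm([
  [[0, 0, 0.4], [0, 0, 0], -1],
  [[0, 0, 0.8], [0, 0, 0], -1],
  [[0, 0, 0.8], [0, 0, 0], -1],
])

```text
time: 13.92
tool_pos: [0.5076, -0.0366, 0.1092]
ee_rot: [-3.14, 0.001, 2.927]
wrist_force: [-1.0, 1.6, 1.0]
width: 0.0117
```

Request:
move_arm([
  [[0, 0, 0.3], [0, 0, 0], -1],
  [[0, 0, 0.5], [0, 0, 0], -1],
  [[0, 0, 0.5], [0, 0, 0], -1],
])

```text
time: 14.3
tool_pos: [0.5078, -0.0366, 0.109]
ee_rot: [-3.14, 0.001, 2.927]
wrist_force: [-1.3, 1.5, 5.1]
width: 0.0115
```

Request:
move_arm([
  [[0, 0, -0.6], [0, 0, 0], -1],
  [[0, 0, -0.6], [0, 0, 5], -1],
  [[0, 0, -0.6], [0, 0, 10], -1],
  [[0, 0, -0.6], [0, 0, 15], -1],
  [[0, 0, -0.4], [0, 0, 18], -1],
  [[0, 0, -0.1], [0, 0, 22], -1],
  [[0, 0, -0.1], [0, 0, 22], -1],
])

```text
time: 15.18
tool_pos: [0.508, -0.0362, 0.1089]
ee_rot: [3.141, 0.002, 2.544]
wrist_force: [-0.3, 2.8, 4.3]
width: 0.0118
```

Request:
move_arm([
  [[0, 0, 0], [0, 0, 4], -1],
  [[0, 0, 0.3], [0, 0, 8], -1],
  [[0, 0, 0.6], [0, 0, 12], -1],
  [[0, 0, 0.9], [0, 0, 16], -1],
  [[0, 0, 1.3], [0, 0, 20], -1],
  [[0, 0, 1.3], [0, 0, 20], -1],
])

```text
time: 15.92
tool_pos: [0.5078, -0.0367, 0.1072]
ee_rot: [-3.141, 0.002, 2.196]
wrist_force: [-0.0, 1.6, 4.1]
width: 0.0115
```

Request:
move_arm([
  [[0, 0, 0.3], [0, 0, 4], -1],
  [[0, 0, 0.6], [0, 0, 8], -1],
  [[0, 0, 0.9], [0, 0, 12], -1],
  [[0, 0, 1.3], [0, 0, 16], -1],
  [[0, 0, 1.6], [0, 0, 20], -1],
  [[0, 0, 1.6], [0, 0, 20], -1],
])

```text
time: 16.68
tool_pos: [0.5077, -0.0367, 0.1056]
ee_rot: [3.141, 0.002, 1.847]
wrist_force: [-0.3, 2.0, 3.9]
width: 0.0117
```

Request:
move_arm([
  [[0, 0, 0.3], [0, 0, 4], -1],
  [[0, 0, 0.6], [0, 0, 8], -1],
  [[0, 0, 0.9], [0, 0, 12], -1],
  [[0, 0, 1.2], [0, 0, 15], -1],
  [[0, 0, 1.2], [0, 0, 15], -1],
])

```text
time: 17.3
tool_pos: [0.5077, -0.0368, 0.1044]
ee_rot: [3.141, 0.002, 1.586]
wrist_force: [0.8, 0.9, 3.0]
width: 0.0115
```

```bash
python3 - <<'E'
from h import *
for i in range(2):
  o=status.get_obs(); print(o["tool_pos"],np.degrees(o["ee_rot"]),o["wrist_force"],o["wrist_torque"],o["joint_positions"][5])
E
```

```text
[ 0.5076653  -0.0367661   0.10437213] [1.79971205e+02 1.01280629e-01 9.08562465e+01] [0.82567372 0.87225173 3.04999222] [ 0.16369904 -0.12513703 -0.01041625] -0.19738774777644125
[ 0.5076653  -0.0367661   0.10437213] [1.79971205e+02 1.01280629e-01 9.08562465e+01] [0.82567372 0.87225173 3.04999222] [ 0.16369904 -0.12513703 -0.01041625] -0.19738774777644125
```

Request:
move_arm([
  [[0, 0, 0.2], [0, 0, 2], -1],
  [[0, 0, 0.3], [0, 0, 4], -1],
  [[0, 0, 0.3], [0, 0, 6], -1],
  [[0, 0, 0.3], [0, 0, 6], -1],
])

```text
time: 17.8
tool_pos: [0.5077, -0.0367, 0.1041]
ee_rot: [3.141, 0.001, 1.479]
wrist_force: [0.8, -0.5, 3.2]
width: 0.0119
```

```bash
python3 - <<'E'
from h import *
o=status.get_obs(); print(o["tool_pos"],np.degrees(o["ee_rot"]),o["wrist_force"],o["wrist_torque"],o["joint_positions"][5])
E
```

```text
[ 0.50769094 -0.03667976  0.10409898] [1.79958907e+02 8.48710153e-02 8.47125227e+01] [ 0.78821345 -0.5325296   3.22334108] [-0.00370945 -0.29271422  0.02205742] -0.09015766654207838
```

Request:
move_arm([
  [[0, 0, 0], [0, 0, 1.5], -1],
  [[0, 0, 0], [0, 0, 3], -1],
  [[0, 0, 0], [0, 0, 3], -1],
])

```text
time: 18.18
tool_pos: [0.5076, -0.0367, 0.1041]
ee_rot: [3.141, 0.001, 1.426]
wrist_force: [0.4, 0.6, 4.0]
width: 0.0115
```

```bash
python3 - <<'E'
from h import *
o=status.get_obs(); print(o["tool_pos"],np.degrees(o["ee_rot"]),o["wrist_force"],o["wrist_torque"],o["joint_positions"][5])
E
```

```text
[ 0.50755895 -0.0366724   0.1040558 ] [1.79970661e+02 8.46841551e-02 8.17062517e+01] [0.40872664 0.60813185 3.95284056] [ 0.01284837 -0.29608823  0.01366542] -0.037684393158925925
```

Request:
move_arm([
  [[0, 0, -1], [0, 0, 0], -1],
  [[0, 0, -1.5], [0, 0, 0], -1],
  [[0, 0, -2], [0, 0, 0], -1],
  [[0, 0, -2.5], [0, 0, 0], -1],
  [[0, 0, -3], [0, 0, 0], -1],
  [[0, 0, -3.5], [0, 0, 0], -1],
  [[0, 0, -4], [0, 0, 0], -1],
  [[0, 0, -4.5], [0, 0, 0], -1],
])

```text
time: 19.18
tool_pos: [0.5067, -0.0364, 0.1074]
ee_rot: [-3.139, 0.001, 1.426]
wrist_force: [2.0, -0.2, -10.1]
width: 0.0116
```

Request:
move_arm([
  [[0, 0, -0.5], [0, 0, 0], -1],
  [[0, 0, -1], [0, 0, 0], -1],
  [[0, 0, -1.5], [0, 0, 0], -1],
  [[0, 0, -2], [0, 0, 0], -1],
  [[0, 0, -2.5], [0, 0, 0], -1],
  [[0, 0, -3], [0, 0, 0], -1],
  [[0, 0, -3.5], [0, 0, 0], -1],
  [[0, 0, -4], [0, 0, 0], -1],
])

```text
time: 20.18
tool_pos: [0.5074, -0.0365, 0.1126]
ee_rot: [3.141, 0.001, 1.426]
wrist_force: [-0.3, 1.1, -8.9]
width: 0.0118
```

Request:
move_arm([
  [[0, 0, -0.9], [0, 0, 0], -1],
  [[0, 0, -1.8], [0, 0, 0], -1],
  [[0, 0, -2.7], [0, 0, 0], -1],
  [[0, 0, -3.6], [0, 0, 0], -1],
  [[0, 0, -4.5], [0, 0, 0], -1],
  [[0, 0, -5.4], [0, 0, 0], -1],
  [[0, 0, -6.3], [0, 0, 0], -1],
  [[0, 0, -7.2], [0, 0, 0], -1],
  [[0, 0, -8.1], [0, 0, 0], -1],
  [[0, 0, -9], [0, 0, 0], -1],
  [[0, 0, -9.9], [0, 0, 0], -1],
  [[0, 0, -10.8], [0, 0, 0], -1],
])

```text
time: 21.68
tool_pos: [0.5075, -0.0365, 0.1234]
ee_rot: [3.141, 0.001, 1.426]
wrist_force: [-0.0, 0.7, -9.1]
width: 0.0118
```

Request:
move_arm([
  [[0, 0, -1], [0, 0, 0], -1],
  [[0, 0, -2], [0, 0, 0], -1],
  [[0, 0, -3], [0, 0, 0], -1],
  [[0, 0, -4], [0, 0, 0], -1],
  [[0, 0, -5], [0, 0, 0], -1],
  [[0, 0, -6], [0, 0, 0], -1],
  [[0, 0, -7], [0, 0, 0], -1],
  [[0, 0, -8], [0, 0, 0], -1],
  [[0, 0, -9], [0, 0, 0], -1],
  [[0, 0, -10], [0, 0, 0], -1],
  [[0, 0, -11], [0, 0, 0], -1],
  [[0, 0, -12], [0, 0, 0], -1],
  [[0, 0, -13], [0, 0, 0], -1],
  [[0, 0, -14], [0, 0, 0], -1],
  [[0, 0, -15], [0, 0, 0], -1],
  [[0, 0, -16], [0, 0, 0], -1],
])

```text
time: 23.68
tool_pos: [0.5075, -0.0365, 0.1394]
ee_rot: [3.141, 0.001, 1.426]
wrist_force: [-0.5, -0.3, -3.4]
width: 0.0119
```

Request:
move_arm([
  [[0, 0, -1], [0, 0, 0], -1],
  [[0, 0, -2], [0, 0, 0], -1],
  [[0, 0, -3], [0, 0, 0], -1],
  [[0, 0, -4], [0, 0, 0], -1],
  [[0, 0, -6], [0, 0, 0], -1],
  [[0, 0, -8], [0, 0, 0], -1],
  [[0, 0, -10], [0, 0, 0], -1],
  [[0, 0, -12], [0, 0, 0], -1],
  [[0, 0, -14], [0, 0, 0], -1],
  [[0, 0, -16], [0, 0, 0], -1],
  [[0, 0, -18], [0, 0, 0], -1],
  [[0, 0, -20], [0, 0, 0], -1],
  [[0, 0, -22], [0, 0, 0], -1],
  [[0, 0, -22], [0, 0, 0], -1],
])

```text
time: 25.42
tool_pos: [0.5077, -0.0365, 0.1616]
ee_rot: [3.141, 0.001, 1.426]
wrist_force: [0.2, 0.9, -3.8]
width: 0.0116
```

```bash
python3 - <<'E'
from h import *
o=status.get_obs(); print(o["time"],o["width"],o["tool_pos"],np.degrees(o["ee_rot"]),o["wrist_force"])
s=cam("side"); a=viewer.snapshot("side")[:,:,::-1]; b=viewer.snapshot("wrist")[:,:,::-1]
u,v=w2p(s,o["tool_pos"]-[0,0,.06]).astype(int); print(u,v)
A=cv2.resize(a[v-70:v+50,u-60:u+60],(400,400),interpolation=cv2.INTER_CUBIC); B=cv2.resize(b[80:280,157:357],(400,400))
cv2.imwrite("pics/p1.png",np.clip(np.hstack([A,B])*1.5,0,255).astype(np.uint8))
E
```

```text
25.425 0.011632552334503788 [ 0.50766464 -0.03651531  0.16159238] [1.79950995e+02 7.30689887e-02 8.17252383e+01] [ 0.18369091  0.8859051  -3.7980583 ]
308 204
```

View pics/p1.png

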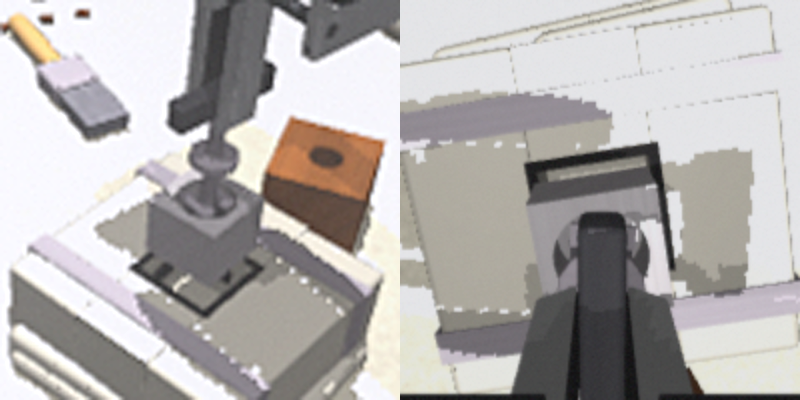

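The plug hangs on the rod clear of the mould, with its base at about z 0.093. The pictures show it upright over the open bore. Next it goes to the tray.

```bash
python3 - <<'E'
from h import *
o=status.get_obs(); rel([.499,.2525,.168],o["ee_rot"][2])
E
```

```text
shift mm [284.76 -50.    -7.03] turn deg [0.02 0.07 0.  ]
```

Request:
move_arm([
  [[5, -1, -4], [0, 0, 0], -1],
  [[17, -3, -7], [0, 0, 0], -1],
  [[37, -7, -7], [0, 0, 0], -1],
  [[62, -11, -7], [0, 0, 0], -1],
  [[90, -16, -7], [0, 0, 0], -1],
  [[120, -21, -7], [0, 0, 0], -1],
  [[150, -26, -7], [0, 0, 0], -1],
  [[180, -32, -7], [0, 0, 0], -1],
  [[210, -37, -7], [0, 0, 0], -1],
  [[237, -42, -7], [0, 0, 0], -1],
  [[258, -45, -7], [0, 0, 0], -1],
  [[272, -48, -7], [0, 0, 0], -1],
  [[281, -49, -7], [0, 0, 0], -1],
  [[285, -50, -7], [0, 0, 0], -1],
  [[285, -50, -7], [0, 0, 0], -1],
  [[285, -50, -7], [0, 0, 0], -1],
])

```text
time: 27.52
tool_pos: [0.4992, 0.2522, 0.168]
ee_rot: [3.141, 0.002, 1.426]
wrist_force: [0.6, -0.0, -3.3]
width: 0.0117
```

Request:
move_arm([
  [[0, 0, 4], [0, 0, 0], -1],
  [[0, 0, 12], [0, 0, 0], -1],
  [[0, 0, 22], [0, 0, 0], -1],
  [[0, 0, 32], [0, 0, 0], -1],
  [[0, 0, 42], [0, 0, 0], -1],
  [[0, 0, 52], [0, 0, 0], -1],
  [[0, 0, 62], [0, 0, 0], -1],
  [[0, 0, 72], [0, 0, 0], -1],
  [[0, 0, 80], [0, 0, 0], -1],
  [[0, 0, 86], [0, 0, 0], -1],
  [[0, 0, 89], [0, 0, 0], -1],
  [[0, 0, 90], [0, 0, 0], -1],
  [[0, 0, 90], [0, 0, 0], -1],
])

```text
time: 29.15
tool_pos: [0.4993, 0.2527, 0.0783]
ee_rot: [3.141, 0.001, 1.426]
wrist_force: [1.3, 0.3, -3.6]
width: 0.0119
```

```bash
python3 - <<'E'
from h import *
o=status.get_obs(); print(o["time"],o["width"],o["tool_pos"],np.degrees(o["ee_rot"]),o["wrist_force"])
s=cam("side"); a=viewer.snapshot("side")[:,:,::-1]; t=viewer.snapshot("top")[:,:,::-1]
cv2.imwrite("pics/t1.png",np.clip(np.hstack([cv2.resize(a,(400,300)),cv2.resize(t[150:330,80:320],(400,300))])*1.5,0,255).astype(np.uint8))
E
```

```text
29.15 0.011891404619208193 [0.49926233 0.2526965  0.07825834] [1.79949671e+02 5.79518514e-02 8.17268298e+01] [ 1.29079817  0.3149045  -3.6063353 ]
```

View pics/t1.png

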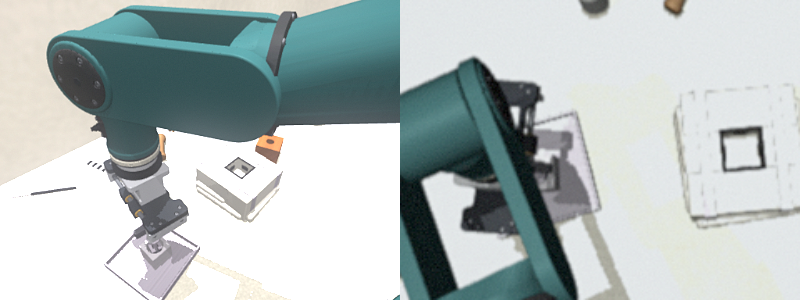

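The plug is over the middle of the tray. I'll lower it gently to contact.

Request:
move_arm([
  [[0, 0, 1], [0, 0, 0], -1],
  [[0, 0, 2], [0, 0, 0], -1],
  [[0, 0, 3], [0, 0, 0], -1],
  [[0, 0, 4], [0, 0, 0], -1],
  [[0, 0, 4.5], [0, 0, 0], -1],
  [[0, 0, 5], [0, 0, 0], -1],
  [[0, 0, 5], [0, 0, 0], -1],
])

```text
time: 30.12
tool_pos: [0.499, 0.2526, 0.0732]
ee_rot: [3.141, 0.001, 1.426]
wrist_force: [-0.6, -0.8, -2.2]
width: 0.012
```

Request:
move_arm([
  [[0, 0, 0.4], [0, 0, 0], -1],
  [[0, 0, 0.8], [0, 0, 0], -1],
  [[0, 0, 1.2], [0, 0, 0], -1],
  [[0, 0, 1.2], [0, 0, 0], -1],
])

```text
time: 30.62
tool_pos: [0.4993, 0.2528, 0.072]
ee_rot: [3.141, 0.001, 1.426]
wrist_force: [-0.5, -0.6, -0.6]
width: 0.0116
```

Request:
move_arm([
  [[0, 0, 0.4], [0, 0, 0], -1],
  [[0, 0, 0.8], [0, 0, 0], -1],
  [[0, 0, 0.8], [0, 0, 0], -1],
])

```text
time: 31.0
tool_pos: [0.4992, 0.2527, 0.0713]
ee_rot: [3.141, 0.001, 1.426]
wrist_force: [-1.2, -0.3, 0.9]
width: 0.0114
```

Request:
move_arm([
  [[0, 0, 0.3], [0, 0, 0], -1],
  [[0, 0, 0.6], [0, 0, 0], -1],
  [[0, 0, 0.6], [0, 0, 0], -1],
])

```text
time: 31.38
tool_pos: [0.4994, 0.2528, 0.0711]
ee_rot: [3.14, 0.001, 1.426]
wrist_force: [-0.4, 0.2, 4.1]
width: 0.0117
```

Request:
move_arm([
  [[0, 0, -0.6], [0, 0, 0], -1],
  [[0, 0, -0.6], [0, 0, 0], -0.6],
  [[0, 0, -0.6], [0, 0, 0], -0.6],
  [[0, 0, -0.6], [0, 0, 0], -0.3],
  [[0, 0, -0.6], [0, 0, 0], 0.1],
  [[0, 0, -0.6], [0, 0, 0], 0.1],
  [[0, 0, -0.6], [0, 0, 0], 0.1],
  [[0, 0, -0.6], [0, 0, 0], 0.1],
  [[0, 0, -10], [0, 0, 0], 0.1],
  [[0, 0, -30], [0, 0, 0], 0.1],
  [[0, 0, -60], [0, 0, 0], 0.1],
  [[0, 0, -100], [0, 0, 0], 0.1],
  [[0, 0, -100], [0, 0, 0], 0.1],
  [[0, 0, -100], [0, 0, 0], 0.1],
])

```text
time: 33.12
tool_pos: [0.4988, 0.2527, 0.17]
ee_rot: [3.141, 0.001, 1.426]
wrist_force: [-0.1, -0.2, -1.2]
width: 0.0514
```

```bash
python3 - <<'E'
from h import *
o=status.get_obs(); print(o["time"],o["width"],o["tool_pos"],o["wrist_force"])
a=viewer.snapshot("side")[:,:,::-1]; t=viewer.snapshot("wrist")[:,:,::-1]
cv2.imwrite("pics/f1.png",np.clip(np.hstack([cv2.resize(a[230:384,90:295],(400,300),interpolation=cv2.INTER_CUBIC),cv2.resize(t,(400,300))])*1.4,0,255).astype(np.uint8))
E
```

```text
33.125 0.05143995360500654 [0.49883057 0.25267707 0.17004758] [-0.08225083 -0.17522706 -1.20730838]
```

View pics/f1.png

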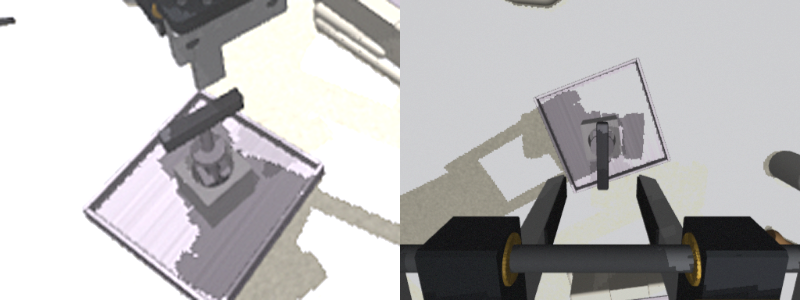

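The plug stands flat near the middle of the tray, with the rod upright in it and the gripper clear above. Handing in.

```bash
python3 -c "
from bench import order
print(order.close_job())"
```

```text
the job is handed in; nothing more can be done
None
```

I drew the plug from the mould with the puller rod and stood it upright near the middle of the steel tray, rod still screwed in. I then let go and handed the job in after about 33 s of robot time. The system reports no verdict.

- **Grasp:** The first grasp missed. The fingertips are about 25 mm short of the stated TCP, so they shut on top of the handle, pressing it with about 6 N. I reopened, went deeper and gripped the handle at 12 mm.
- **Screwing in:** The nut's slots lie about -12° from x, read from the wrist picture, so the pin dropped in without searching. I turned the rod about 86° clockwise while it sank 5 mm, ending on the flat land at the bottom. I did not turn on to feel the end stop.
- **Forces:** Wrist readings stayed at or below about 5 N while screwing and 10 N while pulling. These are samples at the end of each move, so I did not see any peaks in between.
- **Last checks:** The final side and wrist pictures show the plug flat in the tray, the rod standing in it and the gripper clear above. The 22 N rod limit and the bottle, brush and bone were not measured afterwards. The arm stayed well away from those three.

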